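# Weigh the turned beads on the bench scale

### The job

Weigh the turned wooden beads: on the bench scale press the long key fully down to switch it on, then the round key fully down to zero it, one at a time and without pressing the square key between them. Then take the aluminium scoop by its bar, tip it mouth down to about 45 degrees over the scale's pan and hold it so until all four beads lie in the pan, bring it level again and set it back down level near the middle of its plywood board. Leave everything else on the bench undisturbed.

Things in the scene. Friction and masses are not known exactly. Their poses are not given: they have to be found in the camera images.
- long_key (a joint): press travel of the long key (42 x 22 mm) at the left end, seen from the robot, of the key row on the scale: 0 up, 0.005 m fully down; spring 800 N/m, so about 4 N fully down. This is the scale's on key.
- round_key (a joint): press travel of the round key (24 mm across) at the right end of the key row: 0 up, 0.005 m fully down, about 4 N. This is the scale's zero key.
- square_key (a joint): press travel of the square key (22 x 22 mm) in the middle of the key row: 0 up, 0.005 m fully down, about 4 N. Not used in this job.
- long_key_top (a point): centre of the long key's top face; it stands 8 mm proud of the scale's base (48 mm above the bench); z up, x from the keys towards the pan
- round_key_top (a point): centre of the round key's top face, 120 mm to the right of the long key's; the square key lies half-way between them
- pan (a point): centre of the inner floor of the scale's steel pan, an open box: inside 154 (x) x 184 (y) mm, floor 47 mm above the bench, walls 3 mm thick, rim 94 mm above the bench. z up; x points away from the key row, y along the row towards the long key.
- scale: the bench scale, fixed: grey base 250 (x) x 200 (y) x 40 mm, origin at the centre of its underside. Pan on top, its centre 38 mm towards +x of the origin; key row along the edge nearest the robot, 90 mm towards -x of the origin.
- scoop_bar (a point): centre of the scoop's carrying bar, where it is gripped: wooden, 16 x 16 mm in section, 84 mm long along y, bridging the middle of the tray 80 mm above the scoop's underside. Axes: x to the mouth, z up when level. The beads' tops lie about 39 mm and the tray's wall tops 27 mm below the bar's underside.
- scoop_lip (a point): middle of the lip of the scoop's open mouth, 59 mm ahead (x) of and 62 mm below the bar's centre. The scoop is a loose aluminium tray, 116 mm long, 80 mm wide, walls 45 mm high, about 0.2 kg. Its flat floor ends in a ramp that rises 20 degrees to the lip: beads stay in when it is level and roll out when it is tipped mouth down by more than about 25 degrees.
- board: fixed square plywood board, 190 x 190 x 12 mm, on which the scoop stands; origin at the centre of its underside, so its top is at +12 mm, x and y along its edges
- bead1_center (a point): centre of turned wooden bead 1 of 4: plain ball 30 mm across, about 11 g, starting in the scoop
- bead2_center (a point): centre of turned wooden bead 2 of 4: plain ball 30 mm across, about 11 g, starting in the scoop
- bead3_center (a point): centre of turned wooden bead 3 of 4: plain ball 30 mm across, about 11 g, starting in the scoop
- bead4_center (a point): centre of turned wooden bead 4 of 4: plain ball 30 mm across, about 11 g, starting in the scoop
- glue: bystander, leave alone: yellow glue bottle, 54 mm across, 170 mm tall, standing near the middle of the bench; origin at the centre of its underside
- tin: bystander, leave alone: closed tin, 64 mm across, 75 mm tall, standing near the middle, closer to the robot; origin at the centre of its underside
- jar: bystander, leave alone: amber glass jar with steel lid, 56 mm across, 85 mm tall, standing just behind the plywood board; origin at the centre of its underside
- mug: bystander, leave alone: white cup, 66 mm across, 95 mm tall, beside the jar; origin at the centre of its underside
- tape: bystander, leave alone: roll of paper tape lying flat, 90 mm across, 25 mm high, on the robot's side of the plywood board; origin at the centre of its underside
- hammer: bystander, leave alone: hammer lying at one side of the bench, wooden handle, about 300 mm long; origin at the centre of its underside
- offcut: bystander, leave alone: dark wood offcut 160 x 50 x 30 mm lying at the side of the bench; origin at the centre of its underside
Not all that is in view belongs to the job. Leave any yellow look-alike of the part that bears scoop_bar alone.

How it is judged:
On the way, in this order (a step that is already met when the one before it is completed fails the run):
1. the long key is pressed fully down (4 mm or more), the round key not (value of joint long_key above 0.004 m and value of joint round_key below 0.0015 m), for 0.05 s.
2. then the round key is pressed fully down (4 mm or more), the long key not (value of joint round_key above 0.004 m and value of joint long_key below 0.0015 m), for 0.05 s.
3. the scoop is held tipped mouth down by 35 to 55 degrees, its bar within 150 mm of the pan's centre seen from above, with all four beads in the pan, for 0.3 s (angle between scoop_bar's own z axis and vertical between 0.61 and 0.96 rad and horizontal distance between scoop_bar and pan below 0.15 m and x of bead1_center in the frame of pan between -0.077 and 0.077 m and y of bead1_center in the frame of pan between -0.092 and 0.092 m and z of bead1_center in the frame of pan between -0.035 and 0.035 m and x of bead2_center in the frame of pan between -0.077 and 0.077 m and y of bead2_center in the frame of pan between -0.092 and 0.092 m and z of bead2_center in the frame of pan between -0.035 and 0.035 m and x of bead3_center in the frame of pan between -0.077 and 0.077 m and y of bead3_center in the frame of pan between -0.092 and 0.092 m and z of bead3_center in the frame of pan between -0.035 and 0.035 m and x of bead4_center in the frame of pan between -0.077 and 0.077 m and y of bead4_center in the frame of pan between -0.092 and 0.092 m and z of bead4_center in the frame of pan between -0.035 and 0.035 m), for 0.3 s.
At the end, for the whole second after the job is handed in: All four beads lie in the scale's pan; the scoop stands level (within 3.5 degrees) on the plywood board, its middle within 45 mm of the board's middle along each of the board's edges; all keys are up (x of bead1_center in the frame of pan between -0.077 and 0.077 m and y of bead1_center in the frame of pan between -0.092 and 0.092 m and z of bead1_center in the frame of pan between -0.035 and 0.035 m and x of bead2_center in the frame of pan between -0.077 and 0.077 m and y of bead2_center in the frame of pan between -0.092 and 0.092 m and z of bead2_center in the frame of pan between -0.035 and 0.035 m and x of bead3_center in the frame of pan between -0.077 and 0.077 m and y of bead3_center in the frame of pan between -0.092 and 0.092 m and z of bead3_center in the frame of pan between -0.035 and 0.035 m and x of bead4_center in the frame of pan between -0.077 and 0.077 m and y of bead4_center in the frame of pan between -0.092 and 0.092 m and z of bead4_center in the frame of pan between -0.035 and 0.035 m and angle between scoop_bar's own z axis and vertical below 0.06 rad and x of scoop_bar in the frame of board between -0.045 and 0.045 m and y of scoop_bar in the frame of board between -0.045 and 0.045 m and z of scoop_bar in the frame of board between 0.088 and 0.096 m and value of joint each of long_key, round_key, square_key below 0.001 m); the robot touches nothing.
It fails at once if the square key is pressed (more than 2.5 mm) (value of joint square_key above 0.0025 m).
It fails at once if two keys are pressed at once (value of joint each of long_key, round_key above 0.0025 m).
It fails at once if the scoop is tipped past 65 degrees (angle between scoop_bar's own z axis and vertical above 1.135 rad).
It fails at once if a bead falls on the bench (height (world z) of any of bead1_center, bead2_center, bead3_center, bead4_center below 0.021 m).
It fails at once if a bystander is moved more than 20 mm or tipped by more than 17 degrees ((distance of glue from where it was at the start of the episode above 0.02 m or angle between glue's own z axis and vertical above 0.3 rad) or (distance of tin from where it was at the start of the episode above 0.02 m or angle between tin's own z axis and vertical above 0.3 rad) or (distance of jar from where it was at the start of the episode above 0.02 m or angle between jar's own z axis and vertical above 0.3 rad) or (distance of mug from where it was at the start of the episode above 0.02 m or angle between mug's own z axis and vertical above 0.3 rad) or (distance of tape from where it was at the start of the episode above 0.02 m or angle between tape's own z axis and vertical above 0.3 rad) or (distance of hammer from where it was at the start of the episode above 0.02 m or angle between hammer's own z axis and vertical above 0.3 rad) or (distance of offcut from where it was at the start of the episode above 0.02 m or angle between offcut's own z axis and vertical above 0.3 rad)).
It also fails if it takes over 72 s, if anything falls off the work surface, if the arm or the gripper's body presses on something with over 40 N, if the wrist force passes 120 N, or if a joint passes its speed limit or range.

### The arm

A 6-joint arm with a two-finger parallel gripper is mounted at the origin on the work surface. World frame = base frame: x ahead of the robot, y to its left, z up, the work surface at z = 0. Lengths are in m, angles in rad, forces in N, time in s.
With the tool pointing down it reaches from about 0.375 to 0.9 m from the base axis. Payload 3.1 kg.
Tool frame: the origin (TCP) lies midway between the tips of the shut fingers; the grasp point (between the pads) lies manip.grip_depth behind it (manip.grip_depth is the distance from the TCP to the grasp point, in m); z points along the fingers, y is the direction in which the jaws open and shut (so a half turn about z gives the same grasp; the last joint's range is limited). The gripper opens to 85 mm and grips with 20 to 120 N. Pads are 22 mm wide; open, the fingers measure 114 mm over their backs; the gripper's body (76 mm by 85 mm) begins 54 mm behind the grasp point. The pads swing forward as they close: fully open they stand 13 mm farther back than shut.
Start: joints at [1.026, 0.527, 1.433, -0, 1.181, -0.178], TCP at [0.224, 0.584, 0.231] pointing down, gripper open.
Joint ranges: [-3.08, 3.08], [-0.75, 2.2], [0.22, 2.44], [-1.43, 4.57], [0, 2.65], [-2.85, 2.85]. Speed limits (rad/s): [2.79, 2.79, 3.14, 3.14, 3.14, 3.14].

### API

Orientations are given as a unit quaternion [x, y, z, w].
In Python, from station import manip, vision gives the robot as it stands.
- The arm moves only by the shell command python3 -m crank 'ROWS' [FORCE]. ROWS is JSON, a list of rows, each an object with "grip": the closure, from 0 (fully open) to 1 (shut); "offset": the shift along the tool's x, y, z in mm, a list of three; "angular": the turn, a rotation vector about the tool's x, y, z in degrees, a list of three. A call has 1 to 10 rows; each row is the pose to reach, as a shift and turn from the pose commanded when the call began, along the tool's axes at that moment; what a row does not reach only later rows make up. A row lasts 1/10 s, in which the tool goes at most 50 mm and 8.59 degrees, less where a joint would pass 70% of its speed; a pose out of reach is approached as far as the arm can. A call with a gripper value outside its range is refused whole. The fingers move at their own pace and stop on an object; FORCE is the grip in N (left out, the last holds). Time passes only in rows, so rows that repeat a pose let the fingers close. It gives the time, the measured TCP pose, the force and the opening at its end, in the units of the state.
- manip.sense(): the state, without advancing time (a new reading comes with each control period).
- vision.snapshot(name): name is "scene" or "top" or "wrist"; returns a dict with "pixels" (400x640x3 uint8, red, green, blue), "intrinsics" (3x3 intrinsics, pixels), "dist" ([k1, k2, p1, p2, k3] as OpenCV has them; the pictures are not rectified), "R" (3x3) and "t" (3): a world point X has camera coordinates R X + t. Camera axes: x right, y down, z forward; pixel columns grow to the right and rows downward; lengths in m; the calibration is good to about 2 mm. A picture is of the moment at which its call begins. There is no depth.
- manip.sign_off(): hands the job in, once; it reports no verdict.
The state is a dict: "t": time; "q": joint angles; "qd": joint speeds; "tau": joint torques, N m; "tcp_pos": TCP position; "tool_rot": TCP orientation; "force": force on the tool from outside, world axes, zero at the start; "ft_torque": the same for the moment, N m; "finger_gap": opening from 0.0 (shut) to 1.0 (fully open).
Only numpy, scipy, OpenCV 4.12 (cv2) and the standard library are available. Lean on these libraries where they do the work, as an engineer would, in place of code of your own. Each camera call takes 0.05 s, during which the arm holds its last target.

## Working session

There is one attempt and no reset: what is moved stays moved. The work goes in short steps, Python scripts to look and compute and a shell command to move; the robot and the scene stay as the last step left them, time stands still between calls to the robot, and variables do not carry over. Pictures are saved under pics/ and viewed, and the job is handed in when it is done.

```bash
ls; mkdir -p pics; python3 - <<'E'
from station import manip, vision
import cv2
print(manip.sense(), manip.grip_depth)
for n in ["scene","top","wrist"]:
    s=vision.snapshot(n); cv2.imwrite(f"pics/{n}0.png",s["pixels"][:,:,::-1]); print(n,s["intrinsics"],s["dist"],s["R"],s["t"])
E
```

```text
pics
{'t': 0.0, 'q': array([ 1.02653431e+00,  5.28478691e-01,  1.43390778e+00, -4.80840467e-06,
        1.18138771e+00, -1.78477408e-01]), 'qd': array([-0.00059882, -0.00066223, -0.0001477 ,  0.00037873,  0.00042004,
       -0.00122011]), 'tau': array([ 2.69948550e-04, -4.42362750e+01, -1.78022057e+01, -2.31788899e-04,
        8.65626993e-03,  1.08511497e-05]), 'tcp_pos': array([0.22313497, 0.58304451, 0.23032418]), 'tool_rot': array([ 1.81873389e-01,  9.83321352e-01, -1.02110322e-03, -3.83567048e-04]), 'force': array([-0.17615311, -0.42294933, -0.03775232]), 'ft_torque': array([-0.00812857,  0.02640844,  0.03594182]), 'finger_gap': 0.9970769896965366} 0.0187
scene [[435.79242139   0.         330.8978572 ]
 [  0.         435.79242139 193.73136244]
 [  0.           0.           1.        ]] [-0.0319517  0.         0.         0.         0.       ] [[-0.59676435  0.80241134  0.00289001]
 [ 0.56839241  0.42525803 -0.7043335 ]
 [-0.56639419 -0.41867847 -0.70986334]] [ 0.34038663 -0.27842327  1.55967117]
top [[412.01906119   0.         320.2030078 ]
 [  0.         412.01906119 195.90575648]
 [  0.           0.           1.        ]] [-0.06361546  0.          0.          0.          0.        ] [[ 2.93563593e-02 -9.99568849e-01  5.66499935e-04]
 [-9.94181019e-01 -2.92568802e-02 -1.03673223e-01]
 [ 1.03645098e-01  2.48026491e-03 -9.94611252e-01]] [-0.03370208  0.55814977  1.21001562]
wrist [[276.23071709   0.         324.68748411]
 [  0.         276.23071709 200.40788141]
 [  0.           0.           1.        ]] [0.01068481 0.         0.         0.         0.        ] [[ 0.35783524  0.93378417 -0.0010351 ]
 [ 0.88849205 -0.3401374   0.30803966]
 [ 0.28729048 -0.11114713 -0.95137295]] [-0.62340941 -0.03954689  0.3804132 ]
```

View pics/scene0.png

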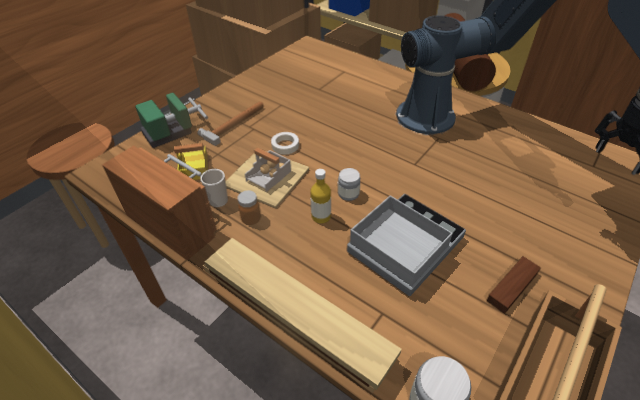

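View pics/top0.png

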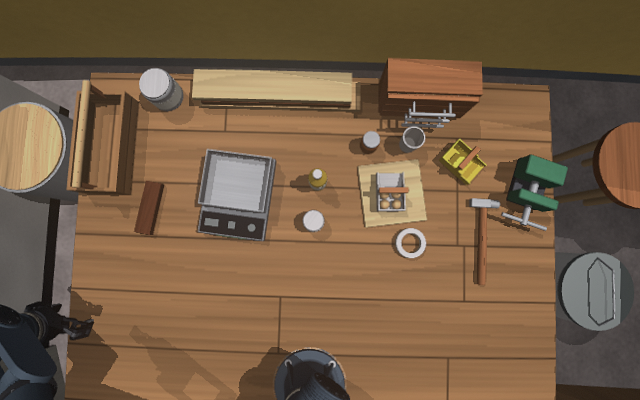

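View pics/wrist0.png

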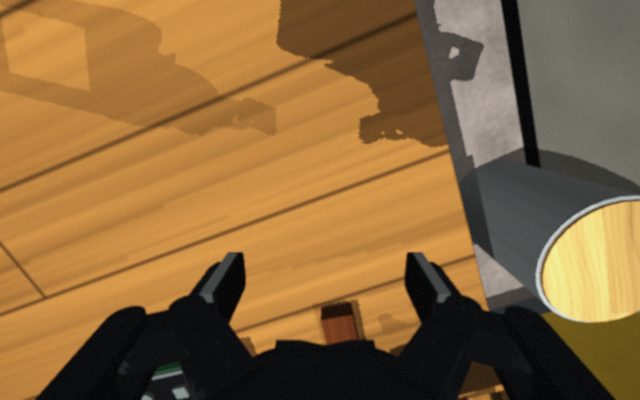

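The top view shows the scale at about (236,195) with its key row at the bottom (212..251, 225). The scoop is on its board at about (391,192), with the beads on the robot side of the bar. The yellow look-alike is at (463,161). I'll enlarge these.

```bash
python3 - <<'E'
import cv2
a=cv2.imread("pics/top0.png")
cv2.imwrite("pics/c1.png",cv2.resize(a[140:250,190:290],None,fx=6,fy=5.4,interpolation=cv2.INTER_CUBIC)) 
cv2.imwrite("pics/c2.png",cv2.resize(a[150:240,345:445],None,fx=6,fy=6,interpolation=cv2.INTER_CUBIC))
b=cv2.imread("pics/scene0.png")
cv2.imwrite("pics/c3.png",cv2.resize(b[140:240,210:310],None,fx=6,fy=6,interpolation=cv2.INTER_CUBIC))
E
```

```text
(no output)
```

View pics/c1.png

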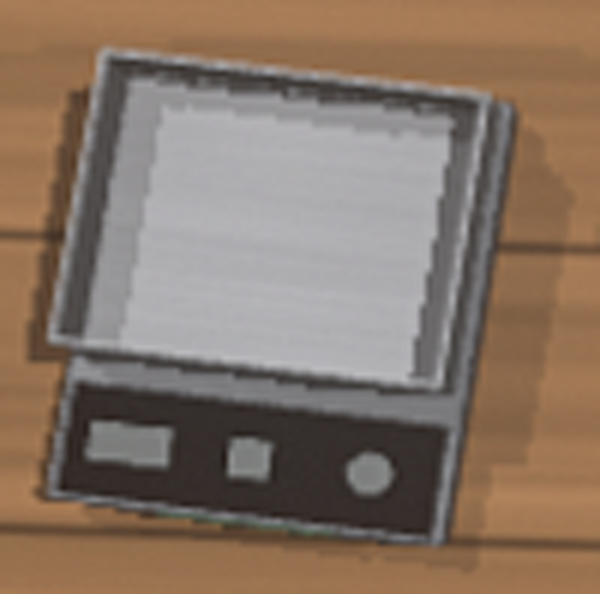

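View pics/c2.png

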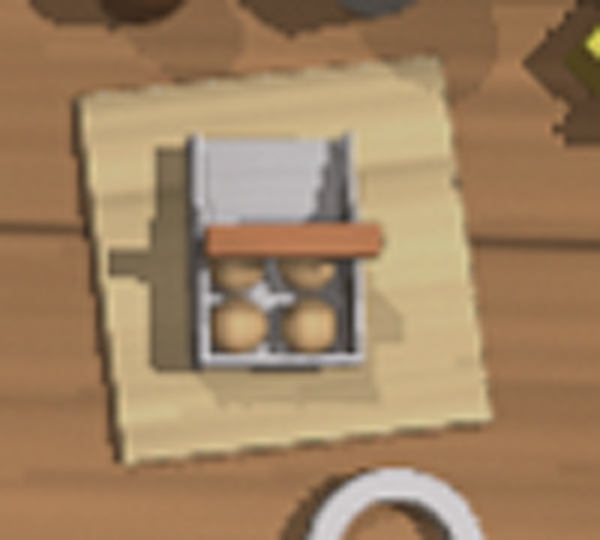

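View pics/c3.png

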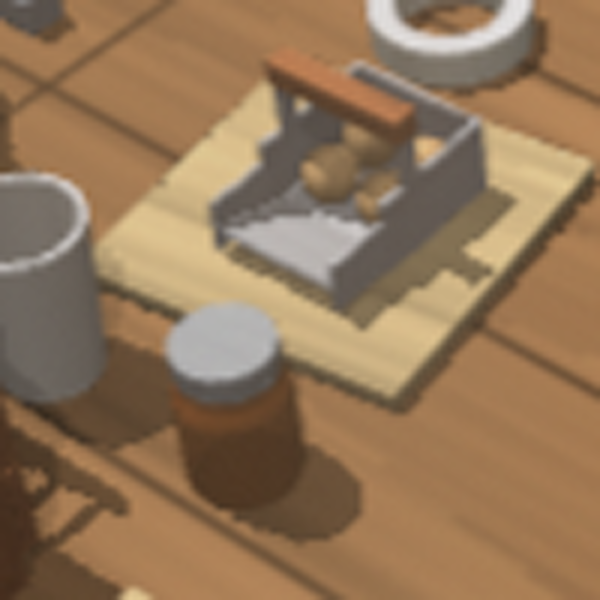

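```bash
cat > h.py <<'E'
import numpy as np, cv2
from station import manip, vision
def ray(s,px,z):
    p=cv2.undistortPoints(np.array([[px]],float),s["intrinsics"],np.array(s["dist"],float))[0,0]
    R,t=np.array(s["R"]),np.array(s["t"]); c=-R.T@t; d=R.T@np.array([p[0],p[1],1]); return c+d*(z-c[2])/d[2]
def proj(s,X):
    return cv2.projectPoints(np.array(X,float).reshape(-1,3),cv2.Rodrigues(np.array(s["R"]))[0],np.array(s["t"]),s["intrinsics"],np.array(s["dist"],float))[0][:,0]
E
python3 - <<'E'
from h import *
np.set_printoptions(precision=4,suppress=True)
s=vision.snapshot("top"); sc=vision.snapshot("scene")
print("cam",-s["R"].T@s["t"],-sc["R"].T@sc["t"])
f1=lambda u,v:(190+(u+.5)/6-.5,140+(v+.5)/5.4-.5)
f2=lambda u,v:(345+(u+.5)/6-.5,150+(v+.5)/6-.5)
f3=lambda u,v:(210+(u+.5)/6-.5,140+(v+.5)/6-.5)
for n,p,z in [("long",(129,444),.048),("sq",(249,459),.048),("round",(370,473),.048)]: print(n,ray(s,f1(*p),z))
P=[ray(s,f1(*p),.094) for p in [(105,52),(492,95),(443,388),(50,345)]]; print("pan",np.array(P),np.mean(P,0))
P=[ray(s,f2(*p),.012) for p in [(78,97),(440,58),(493,418),(124,463)]]; print("board",np.array(P),np.mean(P,0))
for p in [(206,240),(382,240)]: print("bar",ray(s,f2(*p),.100))
for p,z in [((195,138),.057),((350,135),.057),((362,355),.057),((205,360),.057)]: print("wall",ray(s,f2(*p),z))
# bar top in scene: corners
for p in [(270,62),(285,50),(414,105),(400,128)]: print("bar scene",ray(sc,f3(*p),.100))
# objects
for n,p,z in [("glue top",(318,173),.17),("tin",(313,220),.075),("jar",(371,138),.085),("mug",(413,133),.095),("tape",(411,243),.025)]: print(n,ray(s,p,z))
E
```

```text
cam [ 0.4305 -0.0204  1.2614] [1.2448 0.4983 0.9101]
long [0.4705 0.3027 0.048 ]
sq [0.4642 0.2429 0.048 ]
round [0.4584 0.1828 0.048 ]
pan [[0.6785 0.3143 0.094 ]
 [0.6601 0.1259 0.094 ]
 [0.503  0.1425 0.094 ]
 [0.5201 0.3314 0.094 ]] [0.5904 0.2285 0.094 ]
board [[ 0.6572 -0.1294  0.012 ]
 [ 0.6834 -0.3158  0.012 ]
 [ 0.4988 -0.3436  0.012 ]
 [ 0.4708 -0.1564  0.012 ]] [ 0.5776 -0.2363  0.012 ]
bar [ 0.5745 -0.1838  0.1   ]
bar [ 0.577  -0.2675  0.1   ]
wall [ 0.6303 -0.1837  0.057 ]
wall [ 0.6342 -0.2604  0.057 ]
wall [ 0.5254 -0.2672  0.057 ]
wall [ 0.5207 -0.1902  0.057 ]
bar scene [ 0.5873 -0.2646  0.1   ]
bar scene [ 0.5763 -0.2651  0.1   ]
bar scene [ 0.5696 -0.1872  0.1   ]
bar scene [ 0.5861 -0.1814  0.1   ]
glue top [ 0.6057 -0.0099  0.17  ]
tin [0.4838 0.0013 0.075 ]
jar [ 0.7274 -0.1607  0.085 ]
mug [ 0.7437 -0.2817  0.095 ]
tape [ 0.4256 -0.2931  0.025 ]
```

```bash
cat >> h.py <<'E'
from scipy.spatial.transform import Rotation as Ro
def target_R(head,tilt=0):
    # tool y at heading (deg) horizontally, z down, then tilt mouth-down about tool x
    h=np.radians(head); y=np.array([np.cos(h),np.sin(h),0]); z=np.array([0,0,-1.]); x=np.cross(y,z)
    return Ro.from_rotvec(np.radians(tilt)*np.array([-np.sin(h),np.cos(h),0]))*Ro.from_matrix(np.c_[x,y,z])
def plan(pos,head,tilt=0,grasp=False):
    s=manip.sense(); R0=Ro.from_quat(s["tool_rot"]); R1=target_R(head,tilt)
    p=np.array(pos,float)
    if grasp: p=p+R1.apply([0,0,manip.grip_depth])
    d=R0.inv().apply(p-s["tcp_pos"])*1000; a=np.degrees((R0.inv()*R1).as_rotvec())
    print("t",round(s["t"],2),"tcp",s["tcp_pos"].round(4),"F",s["force"].round(2),"gap",round(s["finger_gap"],3),"off",d.round(1),"ang",a.round(2))
E
python3 - <<'E'
from h import *
plan([.4705,.3027,.10],0)
E
```

```text
t 0.25 tcp [0.2233 0.5834 0.2308] F [-0.39  0.23  0.52] gap 1.002 off [-331.2 -173.6  130.9] ang [-6.000e-02  3.000e-02  6.904e+01]
```

```bash
python3 -m crank '[{"grip":1,"offset":[-33,-17,13],"angular":[0,0,7]},{"grip":1,"offset":[-66,-34,26],"angular":[0,0,14]},{"grip":1,"offset":[-99,-52,39],"angular":[0,0,21]},{"grip":1,"offset":[-132,-69,52],"angular":[0,0,28]},{"grip":1,"offset":[-165,-86,65],"angular":[0,0,35]},{"grip":1,"offset":[-198,-104,78],"angular":[0,0,42]},{"grip":1,"offset":[-231,-121,91],"angular":[0,0,49]},{"grip":1,"offset":[-264,-138,104],"angular":[0,0,56]},{"grip":1,"offset":[-300,-156,117],"angular":[0,0,63]},{"grip":1,"offset":[-331,-173,131],"angular":[0,0,69]}]'
python3 -m crank '[{"grip":1,"offset":[0,0,0],"angular":[0,0,0]},{"grip":1,"offset":[0,0,0],"angular":[0,0,0]},{"grip":1,"offset":[0,0,0],"angular":[0,0,0]}]'
python3 - <<'E'
from h import *
plan([.4705,.3027,.055],0)
for n in ["scene","wrist"]:
    s=vision.snapshot(n); cv2.imwrite(f"pics/{n}1.png",s["pixels"][:,:,::-1])
    print(proj(s,[[.4705,.3027,.048],[.4584,.1828,.048]]))
a=cv2.imread("pics/scene1.png")[170:300,330:490]; cv2.imwrite("pics/c4.png",cv2.resize(a,None,fx=4.5,fy=4.5,interpolation=cv2.INTER_CUBIC))
E
```

```text
t: 1.25
tcp_pos: [0.4724, 0.3024, 0.1]
tool_rot: [0.709, 0.706, 0.001, 0.0]
force: [0.3, 0.2, 0.0]
finger_gap: 0.003
t: 1.55
tcp_pos: [0.4702, 0.3043, 0.1006]
tool_rot: [0.706, 0.708, 0.0, -0.0]
force: [-0.5, -0.7, 0.7]
finger_gap: -0.002
t 1.55 tcp [0.4702 0.3043 0.1006] F [-0.46 -0.71  0.65] gap -0.002 off [-1.6  0.3 45.6] ang [-0.01 -0.02  0.1 ]
[[447.08110908 225.94957095]
 [409.09455648 203.26834081]]
[[325.99336536 221.65086808]
 [311.94332665 346.15096569]]
```

View pics/wrist1.png

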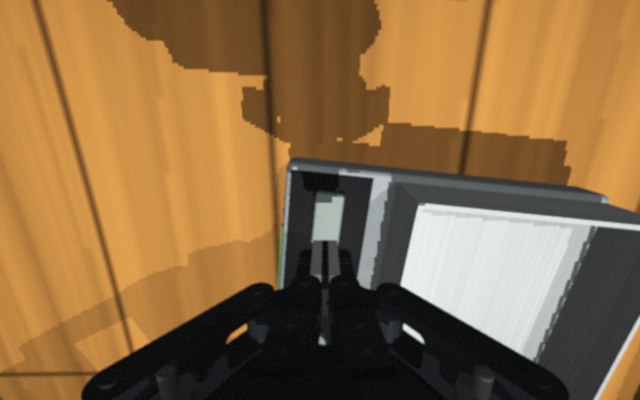

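View pics/c4.png

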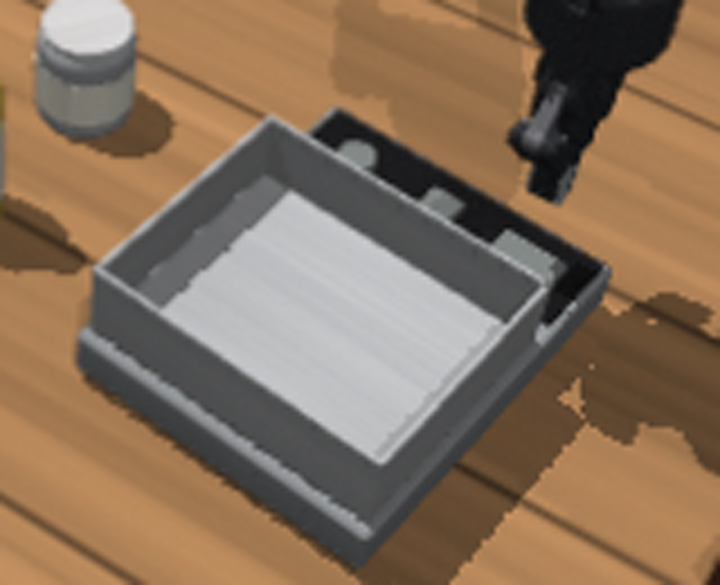

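```bash
python3 -m crank '[{"grip":1,"offset":[0,0,0],"angular":[0,0,-8]},{"grip":1,"offset":[0,0,0],"angular":[0,0,-16]},{"grip":1,"offset":[0,0,0],"angular":[0,0,-25]},{"grip":1,"offset":[0,0,0],"angular":[0,0,-33]},{"grip":1,"offset":[0,0,0],"angular":[0,0,-42]},{"grip":1,"offset":[0,0,0],"angular":[0,0,-50]},{"grip":1,"offset":[0,0,0],"angular":[0,0,-58]},{"grip":1,"offset":[0,0,0],"angular":[0,0,-67]},{"grip":1,"offset":[-1,0,0],"angular":[0,0,-75]},{"grip":1,"offset":[-1,0,0],"angular":[0,0,-84]}]'
python3 -m crank '[{"grip":1,"offset":[0,0,10],"angular":[0,0,0]},{"grip":1,"offset":[0,0,20],"angular":[0,0,0]},{"grip":1,"offset":[0,0,30],"angular":[0,0,0]},{"grip":1,"offset":[0,0,40],"angular":[0,0,0]},{"grip":1,"offset":[0,0,40],"angular":[0,0,0]},{"grip":1,"offset":[0,0,40],"angular":[0,0,0]}]'
python3 - <<'E'
from h import *
plan([.4705,.3027,.043],84)
for n in ["scene","wrist"]:
    s=vision.snapshot(n); cv2.imwrite(f"pics/{n}2.png",s["pixels"][:,:,::-1])
a=cv2.imread("pics/scene2.png")[170:300,330:490]; cv2.imwrite("pics/c5.png",cv2.resize(a,None,fx=4.5,fy=4.5,interpolation=cv2.INTER_CUBIC))
E
```

```text
t: 2.65
tcp_pos: [0.47, 0.3038, 0.1009]
tool_rot: [0.051, 0.999, 0.0, 0.0]
force: [-0.4, 0.3, -0.6]
finger_gap: 0.0
t: 3.25
tcp_pos: [0.4705, 0.3026, 0.0597]
tool_rot: [0.056, 0.998, -0.0, -0.001]
force: [0.7, 0.6, 0.1]
finger_gap: 0.003
t 3.25 tcp [0.4705 0.3026 0.0597] F [0.72 0.63 0.08] gap 0.003 off [ 0.   0.2 16.7] ang [-0.03 -0.06 -0.39]
```

View pics/wrist2.png

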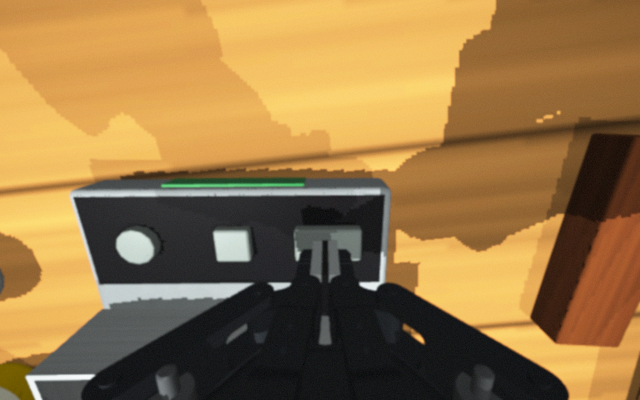

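View pics/c5.png

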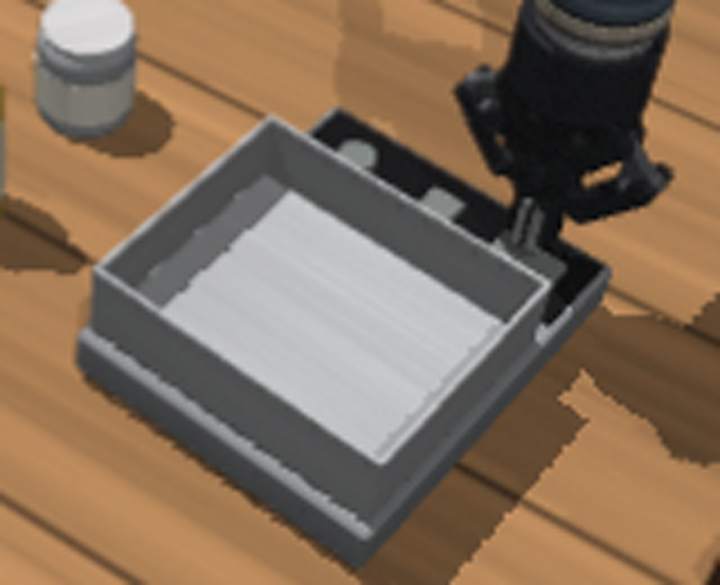

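The fingers sit over the long key, which is at about wrist (327,243), clear of the pan and the other keys. Pressing.

```bash
python3 -m crank '[{"grip":1,"offset":[0,0,4],"angular":[0,0,0]},{"grip":1,"offset":[0,0,8],"angular":[0,0,0]},{"grip":1,"offset":[0,0,12],"angular":[0,0,0]},{"grip":1,"offset":[0,0,15],"angular":[0,0,0]},{"grip":1,"offset":[0,0,17],"angular":[0,0,0]},{"grip":1,"offset":[0,0,17],"angular":[0,0,0]},{"grip":1,"offset":[0,0,17],"angular":[0,0,0]}]'
```

```text
t: 4.05
tcp_pos: [0.4708, 0.3027, 0.0436]
tool_rot: [0.056, 0.998, 0.0, 0.0]
force: [0.2, -0.9, 3.3]
finger_gap: -0.001
```

```bash
python3 -m crank '[{"grip":1,"offset":[0,0,1],"angular":[0,0,0]},{"grip":1,"offset":[0,0,2],"angular":[0,0,0]},{"grip":1,"offset":[0,0,2],"angular":[0,0,0]},{"grip":1,"offset":[0,0,2],"angular":[0,0,0]}]'; python3 -c "
from station import manip;print(manip.sense()['tcp_pos'],manip.sense()['force'])"
```

```text
t: 4.45
tcp_pos: [0.4708, 0.3027, 0.043]
tool_rot: [0.055, 0.998, 0.0, 0.0]
force: [-2.4, -2.4, 14.5]
finger_gap: 0.001
[0.47079702 0.30268976 0.04298763] [-2.36146159 -2.43480546 14.51300101]
```

The force jumped to 14.5 N at z = 0.043, so the long key is on its stop. Next I raise the tool and move 120 mm right to the round key.

```bash
python3 -m crank '[{"grip":1,"offset":[0,0,-10],"angular":[0,0,0]},{"grip":1,"offset":[0,0,-25],"angular":[0,0,0]},{"grip":1,"offset":[0,0,-42],"angular":[0,0,0]},{"grip":1,"offset":[0,0,-42],"angular":[0,0,0]},{"grip":1,"offset":[0,-30,-42],"angular":[0,0,0]},{"grip":1,"offset":[0,-60,-42],"angular":[0,0,0]},{"grip":1,"offset":[0,-90,-42],"angular":[0,0,0]},{"grip":1,"offset":[0,-120,-42],"angular":[0,0,0]},{"grip":1,"offset":[0,-120,-42],"angular":[0,0,0]},{"grip":1,"offset":[0,-120,-32],"angular":[0,0,0]}]'
python3 -m crank '[{"grip":1,"offset":[0,0,8],"angular":[0,0,0]},{"grip":1,"offset":[0,0,15],"angular":[0,0,0]},{"grip":1,"offset":[0,0,15],"angular":[0,0,0]}]'
python3 - <<'E'
from h import *
plan([.4585,.1828,.043],84)
for n in ["scene","wrist"]:
    s=vision.snapshot(n); cv2.imwrite(f"pics/{n}3.png",s["pixels"][:,:,::-1])
E
```

```text
t: 5.45
tcp_pos: [0.4584, 0.1833, 0.0734]
tool_rot: [0.056, 0.998, 0.0, 0.001]
force: [-0.1, 0.6, -0.0]
finger_gap: 0.003
t: 5.75
tcp_pos: [0.4566, 0.1841, 0.0568]
tool_rot: [0.055, 0.998, -0.0, -0.001]
force: [0.7, 0.1, -0.8]
finger_gap: 0.0
t 5.75 tcp [0.4566 0.1841 0.0568] F [ 0.65  0.06 -0.79] gap 0.0 off [-2.1 -1.1 13.8] ang [-0.04 -0.14 -0.28]
```

View pics/wrist3.png

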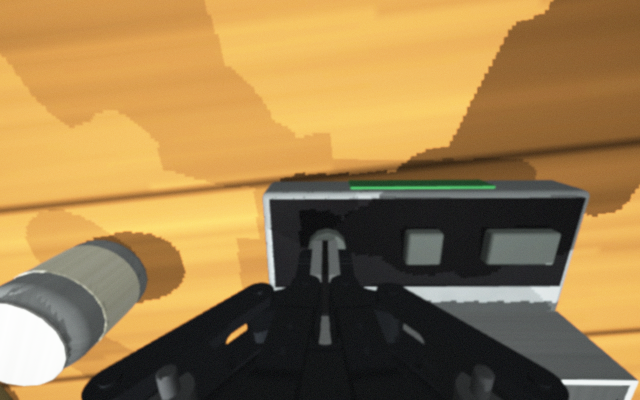

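The fingers are centred on the round key at about wrist (326,240), and the long key is back up.

```bash
python3 -m crank '[{"grip":1,"offset":[-1,0,4],"angular":[0,0,0]},{"grip":1,"offset":[-1,0,8],"angular":[0,0,0]},{"grip":1,"offset":[-1,0,11],"angular":[0,0,0]},{"grip":1,"offset":[-1,0,14],"angular":[0,0,0]},{"grip":1,"offset":[-1,0,15],"angular":[0,0,0]},{"grip":1,"offset":[-1,0,16],"angular":[0,0,0]},{"grip":1,"offset":[-1,0,16],"angular":[0,0,0]}]'
```

```text
t: 6.55
tcp_pos: [0.4586, 0.1834, 0.0431]
tool_rot: [0.056, 0.998, 0.0, 0.0]
force: [-0.4, 0.7, 6.4]
finger_gap: 0.005
```

```bash
python3 -m crank '[{"grip":1,"offset":[0,0,1],"angular":[0,0,0]},{"grip":1,"offset":[0,0,1],"angular":[0,0,0]}]'
python3 -m crank '[{"grip":1,"offset":[0,0,-10],"angular":[0,0,0]},{"grip":1,"offset":[0,0,-35],"angular":[0,0,0]},{"grip":1,"offset":[0,0,-75],"angular":[0,0,0]},{"grip":1,"offset":[0,0,-115],"angular":[0,0,0]},{"grip":1,"offset":[0,0,-155],"angular":[0,0,0]},{"grip":1,"offset":[0,0,-195],"angular":[0,0,0]},{"grip":0.3,"offset":[0,0,-220],"angular":[0,0,0]},{"grip":0.3,"offset":[0,0,-220],"angular":[0,0,0]}]'
python3 - <<'E'
from h import *
plan([.577,-.225,.26],2.6)
E
```

```text
t: 6.75
tcp_pos: [0.4586, 0.1834, 0.0429]
tool_rot: [0.055, 0.998, 0.0, 0.001]
force: [-1.4, 0.3, 16.0]
finger_gap: -0.002
t: 7.55
tcp_pos: [0.4606, 0.1836, 0.2652]
tool_rot: [0.055, 0.998, 0.001, 0.004]
force: [0.4, 0.3, -1.0]
finger_gap: 0.333
t 7.55 tcp [0.4606 0.1836 0.2652] F [ 0.37  0.27 -0.97] gap 0.333 off [-160.9 -393.3    5.8] ang [ 0.45  0.32 81.04]
```

```bash
python3 -m crank '[{"grip":0.3,"offset":[-10,-25,0],"angular":[0,0,8]},{"grip":0.3,"offset":[-25,-62,0],"angular":[0,0,16]},{"grip":0.3,"offset":[-42,-104,0],"angular":[0,0,24]},{"grip":0.3,"offset":[-59,-146,1],"angular":[0,0,32]},{"grip":0.3,"offset":[-76,-188,2],"angular":[0,0,40]},{"grip":0.3,"offset":[-93,-230,3],"angular":[0,0,48]},{"grip":0.3,"offset":[-111,-272,3],"angular":[0,0,56]},{"grip":0.3,"offset":[-128,-314,4],"angular":[0,0,64]},{"grip":0.3,"offset":[-146,-356,5],"angular":[0,0,72]},{"grip":0.3,"offset":[-161,-393,6],"angular":[0,0,81]}]'
python3 -m crank '[{"grip":0.3,"offset":[0,0,20],"angular":[0,0,0]},{"grip":0.3,"offset":[0,0,50],"angular":[0,0,0]},{"grip":0.3,"offset":[0,0,80],"angular":[0,0,0]},{"grip":0.3,"offset":[0,0,80],"angular":[0,0,0]},{"grip":0.3,"offset":[0,0,80],"angular":[0,0,0]}]'
python3 - <<'E'
from h import *
plan([.577,-.225,.092],2.6,0,True)
for n in ["scene","wrist","top"]:
    s=vision.snapshot(n); cv2.imwrite(f"pics/{n}4.png",s["pixels"][:,:,::-1]); print(proj(s,[[.577,-.225,.1]]))
a=cv2.imread("pics/scene4.png")[130:230,210:330]; cv2.imwrite("pics/c6.png",cv2.resize(a,None,fx=6,fy=6,interpolation=cv2.INTER_CUBIC))
E
```

```text
t: 8.55
tcp_pos: [0.5744, -0.2272, 0.2534]
tool_rot: [0.691, 0.723, -0.0, -0.001]
force: [1.3, -0.1, -0.7]
finger_gap: 0.702
t: 9.05
tcp_pos: [0.5741, -0.2247, 0.1742]
tool_rot: [0.688, 0.726, -0.0, -0.001]
force: [0.7, 0.3, 0.2]
finger_gap: 0.7
t 9.05 tcp [ 0.5741 -0.2247  0.1742] F [0.69 0.33 0.25] gap 0.7 off [ -0.6   3.1 100.9] ang [-0.15 -0.1   0.44]
[[267.05175025 153.32416627]]
[[327.5493322  209.02389205]]
[[393.38345229 189.1298682 ]]
```

View pics/wrist4.png

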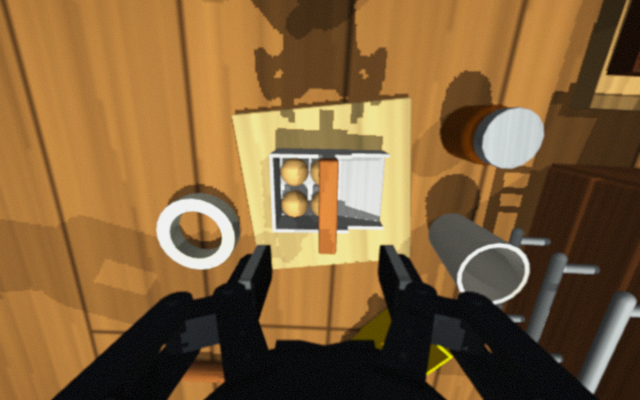

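View pics/c6.png

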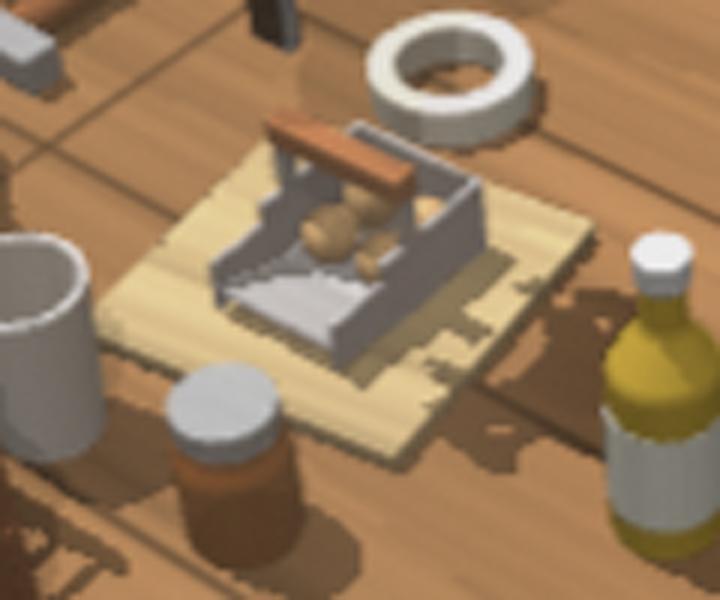

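The bar is centred at wrist (328,206), against a predicted (327.5,209), and parallel to the pads. Descending and gripping.

```bash
python3 -m crank '[{"grip":0.3,"offset":[0,3,20],"angular":[0,0,0]},{"grip":0.3,"offset":[0,3,40],"angular":[0,0,0]},{"grip":0.3,"offset":[0,3,60],"angular":[0,0,0]},{"grip":0.3,"offset":[0,3,80],"angular":[0,0,0]},{"grip":0.3,"offset":[0,3,92],"angular":[0,0,0]},{"grip":0.3,"offset":[0,3,98],"angular":[0,0,0]},{"grip":0.3,"offset":[0,3,100],"angular":[0,0,0]},{"grip":0.3,"offset":[0,3,100],"angular":[0,0,0]},{"grip":0.3,"offset":[0,3,100],"angular":[0,0,0]}]'
python3 - <<'E'
from h import *
plan([.577,-.225,.092],2.6,0,True)
for n in ["scene","wrist"]:
    s=vision.snapshot(n); cv2.imwrite(f"pics/{n}5.png",s["pixels"][:,:,::-1])
a=cv2.imread("pics/scene5.png")[110:230,210:330]; cv2.imwrite("pics/c7.png",cv2.resize(a,None,fx=5,fy=5,interpolation=cv2.INTER_CUBIC))
E
```

```text
t: 10.1
tcp_pos: [0.5785, -0.2253, 0.0763]
tool_rot: [0.688, 0.726, 0.0, 0.001]
force: [-0.4, 1.1, -0.1]
finger_gap: 0.698
t 10.1 tcp [ 0.5785 -0.2253  0.0763] F [-0.39  1.06 -0.07] gap 0.698 off [ 0.4 -1.5  3. ] ang [0.09 0.06 0.44]
```

View pics/wrist5.png

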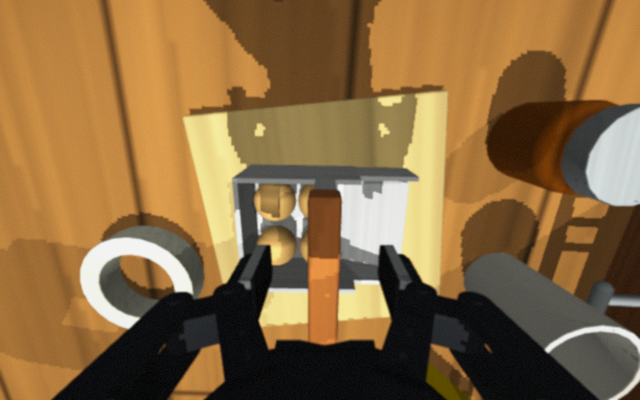

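View pics/c7.png

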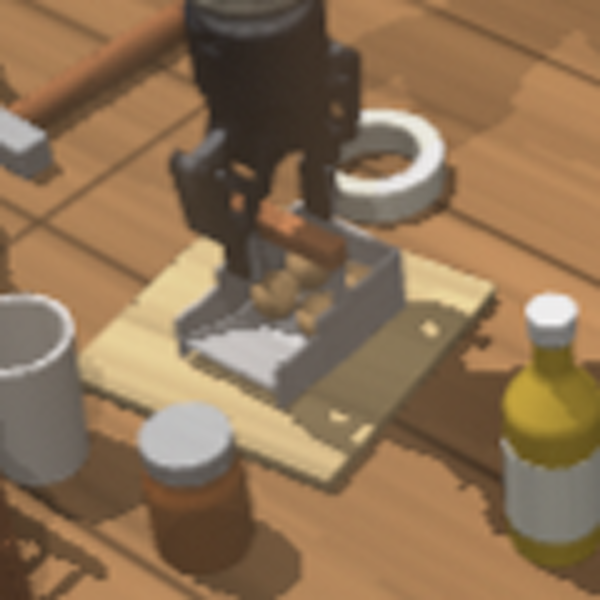

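```bash
python3 -m crank '[{"grip":0.45,"offset":[0,-1,2],"angular":[0,0,0]},{"grip":0.6,"offset":[0,-1,3],"angular":[0,0,0]},{"grip":0.7,"offset":[0,-1,3],"angular":[0,0,0]},{"grip":0.76,"offset":[0,-1,3],"angular":[0,0,0]},{"grip":0.82,"offset":[0,-1,3],"angular":[0,0,0]},{"grip":0.9,"offset":[0,-1,3],"angular":[0,0,0]},{"grip":1,"offset":[0,-1,3],"angular":[0,0,0]},{"grip":1,"offset":[0,-1,3],"angular":[0,0,0]}]' 25
python3 -m crank '[{"grip":1,"offset":[0,0,0],"angular":[0,0,0]},{"grip":1,"offset":[0,0,0],"angular":[0,0,0]},{"grip":1,"offset":[0,0,-2],"angular":[0,0,0]},{"grip":1,"offset":[0,0,-5],"angular":[0,0,0]},{"grip":1,"offset":[0,0,-10],"angular":[0,0,0]},{"grip":1,"offset":[0,0,-17],"angular":[0,0,0]},{"grip":1,"offset":[0,0,-24],"angular":[0,0,0]},{"grip":1,"offset":[0,0,-28],"angular":[0,0,0]},{"grip":1,"offset":[0,0,-30],"angular":[0,0,0]},{"grip":1,"offset":[0,0,-30],"angular":[0,0,0]}]' 80
python3 - <<'E'
from h import *
plan([.577,-.225,.292],2.6,0,True)
for n in ["scene","wrist"]:
    s=vision.snapshot(n); cv2.imwrite(f"pics/{n}6.png",s["pixels"][:,:,::-1])
a=cv2.imread("pics/scene6.png")[110:230,210:330]; cv2.imwrite("pics/c8.png",cv2.resize(a,None,fx=5,fy=5,interpolation=cv2.INTER_CUBIC))
E
```

```text
t: 11.0
tcp_pos: [0.577, -0.225, 0.0723]
tool_rot: [0.688, 0.726, 0.0, 0.0]
force: [0.8, 0.4, 0.1]
finger_gap: 0.181
t: 12.0
tcp_pos: [0.5771, -0.2251, 0.1028]
tool_rot: [0.688, 0.726, 0.0, 0.0]
force: [0.8, -0.2, -3.0]
finger_gap: 0.171
t 12.0 tcp [ 0.5771 -0.2251  0.1028] F [ 0.77 -0.21 -2.97] gap 0.171 off [   0.     0.  -170.5] ang [0.04 0.03 0.44]
```

View pics/wrist6.png

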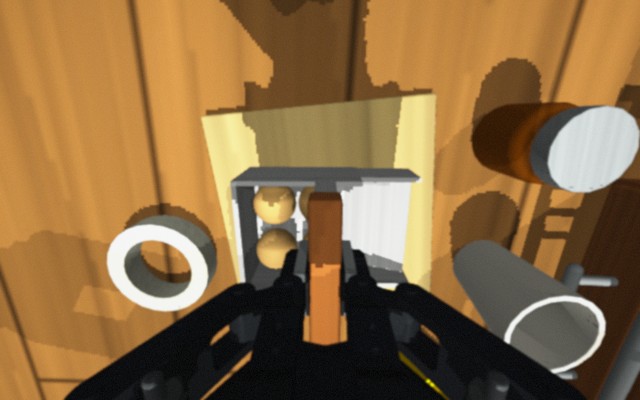

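View pics/c8.png

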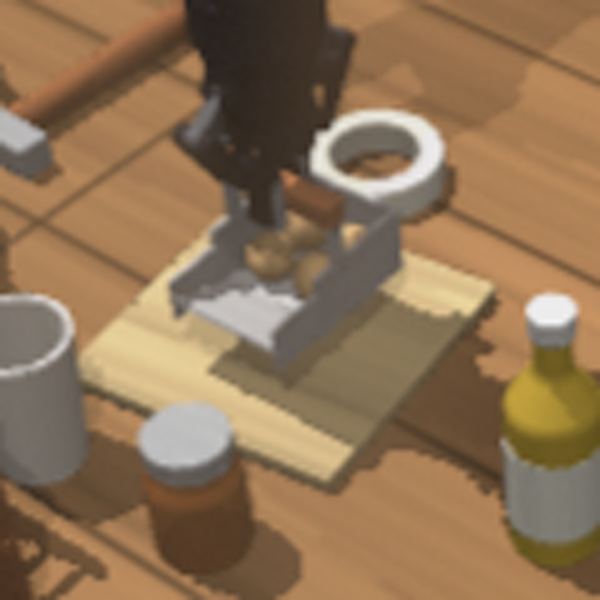

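The scoop is lifted level with all four beads in it. Lifting higher.

```bash
python3 -m crank '[{"grip":1,"offset":[0,0,-5],"angular":[0,0,0]},{"grip":1,"offset":[0,0,-18],"angular":[0,0,0]},{"grip":1,"offset":[0,0,-38],"angular":[0,0,0]},{"grip":1,"offset":[0,0,-61],"angular":[0,0,0]},{"grip":1,"offset":[0,0,-85],"angular":[0,0,0]},{"grip":1,"offset":[0,0,-109],"angular":[0,0,0]},{"grip":1,"offset":[0,0,-132],"angular":[0,0,0]},{"grip":1,"offset":[0,0,-152],"angular":[0,0,0]},{"grip":1,"offset":[0,0,-165],"angular":[0,0,0]},{"grip":1,"offset":[0,0,-170],"angular":[0,0,0]}]'
python3 - <<'E'
from h import *
c=np.array([.591,.229])
for h in (2.6,10,15):
    u=np.array([np.cos(np.radians(h)),np.sin(np.radians(h))])
    b=c-.03*u
    print(h,b); plan([*b,.28],h,0,True)
    plan([*b,.205],h,45,True)
E
```

```text
t: 13.1
tcp_pos: [0.5775, -0.2253, 0.2746]
tool_rot: [0.688, 0.726, 0.0, 0.002]
force: [0.3, -0.4, -1.5]
finger_gap: 0.174
2.6 [0.56103088 0.22763911]
t 13.1 tcp [ 0.5775 -0.2253  0.2746] F [ 0.29 -0.37 -1.5 ] gap 0.174 off [453.2   7.6  12.4] ang [0.17 0.11 0.44]
t 13.1 tcp [ 0.5775 -0.2253  0.2746] F [ 0.29 -0.37 -1.5 ] gap 0.174 off [453.5  -5.8  81.9] ang [45.17  0.28  0.38]
10 [0.56145577 0.22379055]
t 13.1 tcp [ 0.5775 -0.2253  0.2746] F [ 0.29 -0.37 -1.5 ] gap 0.174 off [449.4   7.8  12.4] ang [ 0.16  0.13 -6.96]
t 13.1 tcp [ 0.5775 -0.2253  0.2746] F [ 0.29 -0.37 -1.5 ] gap 0.174 off [447.9  -5.5  81.9] ang [45.1  -2.61 -6.64]
15 [0.56202223 0.22123543]
t 13.1 tcp [ 0.5775 -0.2253  0.2746] F [ 0.29 -0.37 -1.5 ] gap 0.174 off [446.8   8.2  12.4] ang [  0.15   0.13 -11.96]
t 13.1 tcp [ 0.5775 -0.2253  0.2746] F [ 0.29 -0.37 -1.5 ] gap 0.174 off [444.2  -4.9  81.9] ang [ 44.99  -4.57 -11.39]
```

```bash
python3 -m crank '[{"grip":1,"offset":[3,0,0],"angular":[0,0,0]},{"grip":1,"offset":[11,0,0],"angular":[0,0,0]},{"grip":1,"offset":[24,0,0],"angular":[0,0,0]},{"grip":1,"offset":[42,0,0],"angular":[0,0,0]},{"grip":1,"offset":[64,0,0],"angular":[0,0,0]},{"grip":1,"offset":[88,0,0],"angular":[0,0,0]},{"grip":1,"offset":[112,0,0],"angular":[0,0,0]},{"grip":1,"offset":[136,0,0],"angular":[0,0,0]},{"grip":1,"offset":[160,0,0],"angular":[0,0,0]},{"grip":1,"offset":[184,0,0],"angular":[0,0,0]}]'
python3 -m crank '[{"grip":1,"offset":[24,0,0],"angular":[0,0,0]},{"grip":1,"offset":[48,0,0],"angular":[0,0,0]},{"grip":1,"offset":[72,0,0],"angular":[0,0,0]},{"grip":1,"offset":[96,1,0],"angular":[0,0,0]},{"grip":1,"offset":[120,2,0],"angular":[0,0,0]},{"grip":1,"offset":[144,3,0],"angular":[0,0,0]},{"grip":1,"offset":[168,4,0],"angular":[0,0,0]},{"grip":1,"offset":[192,5,0],"angular":[0,0,0]},{"grip":1,"offset":[212,6,0],"angular":[0,0,0]},{"grip":1,"offset":[230,6,0],"angular":[0,0,0]}]'
python3 -m crank '[{"grip":1,"offset":[16,0,0],"angular":[0,0,0]},{"grip":1,"offset":[28,0,0],"angular":[0,0,0]},{"grip":1,"offset":[36,0,0],"angular":[0,0,0]},{"grip":1,"offset":[39,0,0],"angular":[0,0,0]},{"grip":1,"offset":[39,0,0],"angular":[0,0,0]},{"grip":1,"offset":[39,0,0],"angular":[0,0,0]}]'
python3 - <<'E'
from h import *
c=np.array([.591,.229]);h=2.6
u=np.array([np.cos(np.radians(h)),np.sin(np.radians(h))])
b=c-.03*u
plan([*b,.255],h,20,True)
plan([*b,.205],h,45,True)
for n in ["scene"]:
    s=vision.snapshot(n); cv2.imwrite(f"pics/{n}7.png",s["pixels"][:,:,::-1])
a=cv2.imread("pics/scene7.png")[100:300,310:510]; cv2.imwrite("pics/c9.png",cv2.resize(a,None,fx=3,fy=3,interpolation=cv2.INTER_CUBIC))
E
```

```text
t: 14.1
tcp_pos: [0.5661, -0.0385, 0.2718]
tool_rot: [0.688, 0.726, -0.0, -0.001]
force: [1.1, 0.7, -2.1]
finger_gap: 0.169
t: 15.1
tcp_pos: [0.5594, 0.1913, 0.2718]
tool_rot: [0.687, 0.726, -0.0, -0.001]
force: [0.5, -0.3, -2.0]
finger_gap: 0.172
t: 15.7
tcp_pos: [0.5589, 0.2271, 0.2722]
tool_rot: [0.688, 0.725, -0.0, 0.0]
force: [-0.8, 1.1, -1.3]
finger_gap: 0.174
t 15.7 tcp [0.5589 0.2271 0.2722] F [-0.77  1.07 -1.3 ] gap 0.174 off [ 0.5 -4.3 34.8] ang [19.99  0.09  0.4 ]
t 15.7 tcp [0.5589 0.2271 0.2722] F [-0.77  1.07 -1.3 ] gap 0.174 off [  0.6 -11.1  80.5] ang [44.99  0.18  0.38]
```

View pics/c9.png

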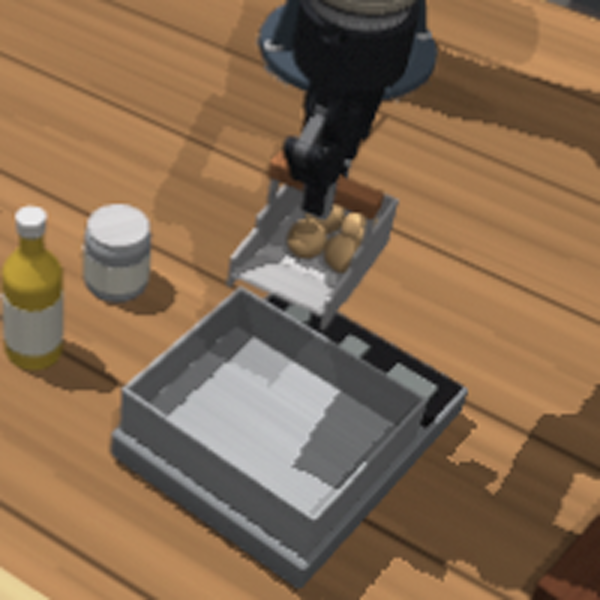

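```bash
python3 -m crank '[{"grip":1,"offset":[0,0,3],"angular":[0,0,0]},{"grip":1,"offset":[0,0,12],"angular":[1,0,0]},{"grip":1,"offset":[0,0,25],"angular":[3,0,0]},{"grip":1,"offset":[0,-1,40],"angular":[5,0,0]},{"grip":1,"offset":[0,-1,55],"angular":[7,0,0]},{"grip":1,"offset":[0,-2,70],"angular":[9,0,0]},{"grip":1,"offset":[0,-2,82],"angular":[11,0,0]},{"grip":1,"offset":[0,-2,91],"angular":[12,0,0]},{"grip":1,"offset":[0,-2,95],"angular":[12,0,0]},{"grip":1,"offset":[0,-2,95],"angular":[12,0,0]}]'
python3 - <<'E'
from h import *
c=np.array([.591,.229]);h=2.6
u=np.array([np.cos(np.radians(h)),np.sin(np.radians(h))])
b=c-.03*u
for t in (20,30,45): plan([*b,.195],h,t,True)
for n in ["scene"]:
    s=vision.snapshot(n); cv2.imwrite(f"pics/{n}8.png",s["pixels"][:,:,::-1])
a=cv2.imread("pics/scene8.png")[100:300,310:510]; cv2.imwrite("pics/c10.png",cv2.resize(a,None,fx=3,fy=3,interpolation=cv2.INTER_CUBIC))
E
```

```text
t: 16.75
tcp_pos: [0.5565, 0.2275, 0.1766]
tool_rot: [0.684, 0.722, -0.076, -0.072]
force: [-0.2, 0.6, -2.4]
finger_gap: 0.171
t 16.75 tcp [0.5565 0.2275 0.1766] F [-0.18  0.61 -2.35] gap 0.171 off [-0.1 -2.  -0.4] ang [7.92 0.13 0.42]
t 16.75 tcp [0.5565 0.2275 0.1766] F [-0.18  0.61 -2.35] gap 0.171 off [-0.1 -5.2 -1.2] ang [17.92  0.17  0.41]
t 16.75 tcp [0.5565 0.2275 0.1766] F [-0.18  0.61 -2.35] gap 0.171 off [-0.  -9.6 -3.3] ang [32.92  0.22  0.39]
```

View pics/c10.png

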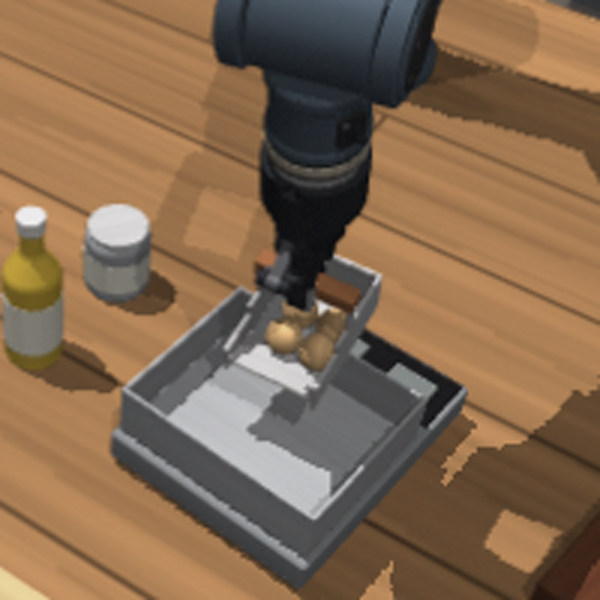

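The lip is over the pan, so I tip slowly.

```bash
python3 -m crank '[{"grip":1,"offset":[0,-1,0],"angular":[2,0,0]},{"grip":1,"offset":[0,-1,0],"angular":[4,0,0]},{"grip":1,"offset":[0,-2,0],"angular":[7,0,0]},{"grip":1,"offset":[0,-3,-1],"angular":[10,0,0]},{"grip":1,"offset":[0,-4,-1],"angular":[13,0,0]},{"grip":1,"offset":[0,-4,-1],"angular":[15,0,0]},{"grip":1,"offset":[0,-5,-1],"angular":[17,0,0]},{"grip":1,"offset":[0,-5,-1],"angular":[18,0,0]},{"grip":1,"offset":[0,-5,-1],"angular":[18,0,0]},{"grip":1,"offset":[0,-5,-1],"angular":[18,0,0]}]'
python3 -m crank '[{"grip":1,"offset":[0,-1,0],"angular":[2,0,0]},{"grip":1,"offset":[0,-2,-1],"angular":[5,0,0]},{"grip":1,"offset":[0,-3,-1],"angular":[8,0,0]},{"grip":1,"offset":[0,-4,-2],"angular":[11,0,0]},{"grip":1,"offset":[0,-5,-2],"angular":[14,0,0]},{"grip":1,"offset":[0,-5,-2],"angular":[15,0,0]},{"grip":1,"offset":[0,-5,-2],"angular":[15,0,0]},{"grip":1,"offset":[0,-5,-2],"angular":[15,0,0]},{"grip":1,"offset":[0,-5,-2],"angular":[15,0,0]},{"grip":1,"offset":[0,-5,-2],"angular":[15,0,0]}]'
python3 - <<'E'
from h import *
plan([.561,.2276,.195],2.6,45,True)
for n in ["scene","top","wrist"]:
    s=vision.snapshot(n); cv2.imwrite(f"pics/{n}9.png",s["pixels"][:,:,::-1])
a=cv2.imread("pics/scene9.png")[100:300,310:510]; b=cv2.imread("pics/top9.png")[130:250,180:300]
cv2.imwrite("pics/c11.png",np.hstack([cv2.resize(a,(400,400),interpolation=cv2.INTER_CUBIC),cv2.resize(b,(400,400),interpolation=cv2.INTER_CUBIC)]))
E
```

```text
t: 17.8
tcp_pos: [0.5523, 0.2274, 0.1799]
tool_rot: [0.665, 0.701, -0.187, -0.178]
force: [0.0, -0.4, -1.8]
finger_gap: 0.171
t: 18.8
tcp_pos: [0.5488, 0.2273, 0.1841]
tool_rot: [0.636, 0.671, -0.277, -0.263]
force: [-0.8, 0.2, -1.3]
finger_gap: 0.175
t 18.8 tcp [0.5488 0.2273 0.1841] F [-0.81  0.22 -1.3 ] gap 0.175 off [-0.2  1.   2.4] ang [0.07 0.32 0.32]
```

View pics/c11.png

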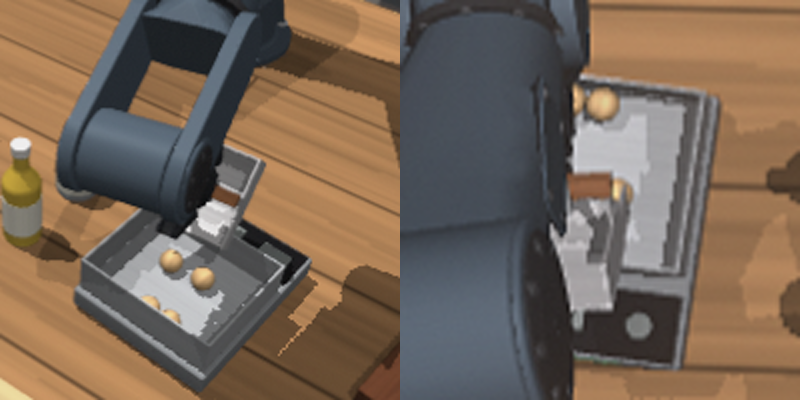

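All four beads are in the pan: two near its middle and two by the far wall. I'll hold, then check the scoop's actual tilt against the projected lip.

```bash
python3 -m crank '[{"grip":1,"offset":[0,0,0],"angular":[0,0,0]},{"grip":1,"offset":[0,0,0],"angular":[0,0,0]},{"grip":1,"offset":[0,0,0],"angular":[0,0,0]},{"grip":1,"offset":[0,0,0],"angular":[0,0,0]},{"grip":1,"offset":[0,0,0],"angular":[0,0,0]},{"grip":1,"offset":[0,0,0],"angular":[0,0,0]}]'
python3 - <<'E'
from h import *
st=manip.sense(); R=Ro.from_quat(st["tool_rot"]); bar=st["tcp_pos"]+R.apply([0,0,-.0197])
print("tool tilt",np.degrees(np.arccos(-R.apply([0,0,1])[2])), bar)
s=vision.snapshot("scene"); a=np.ascontiguousarray(s["pixels"][:,:,::-1])
# scoop coords (x mouth,y left,z up) -> tool: y=x_s, x=y_s, z=-z_s
pts=[(.059,.040,-.062),(.059,-.040,-.062),(.059,.04,-.035),(.059,-.04,-.035),(-.057,.04,-.035),(-.057,-.04,-.035),(0,-.042,0.008)]
W=[bar+R.apply([p[1],p[0],-p[2]]) for p in pts]
a=cv2.resize(a[100:300,310:510],(600,600),interpolation=cv2.INTER_CUBIC)
for q in proj(s,W): cv2.circle(a,tuple(int(v) for v in (q-[310,100])*3),3,(0,0,255),1)
cv2.imwrite("pics/c12.png",a)
E
```

```text
t: 19.55
tcp_pos: [0.5488, 0.2272, 0.1835]
tool_rot: [0.636, 0.67, -0.278, -0.263]
force: [-0.5, -0.8, -1.1]
finger_gap: 0.172
tool tilt 45.004162686512885 [0.56273359 0.22789264 0.19746543]
```

View pics/c12.png

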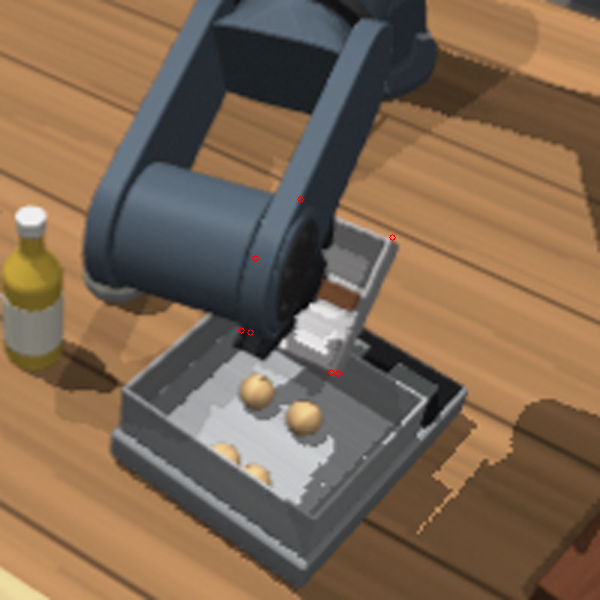

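The predicted lip corner (337,373) and rear corner (392,237) match the picture, so the scoop is held at 45°. Levelling and rising.

```bash
python3 -m crank '[{"grip":1,"offset":[0,-3,-3],"angular":[-2,0,0]},{"grip":1,"offset":[0,-9,-9],"angular":[-6,0,0]},{"grip":1,"offset":[0,-14,-14],"angular":[-11,0,0]},{"grip":1,"offset":[0,-19,-19],"angular":[-17,0,0]},{"grip":1,"offset":[0,-24,-24],"angular":[-23,0,0]},{"grip":1,"offset":[0,-29,-29],"angular":[-29,0,0]},{"grip":1,"offset":[0,-34,-34],"angular":[-35,0,0]},{"grip":1,"offset":[0,-39,-39],"angular":[-40,0,0]},{"grip":1,"offset":[0,-42,-42],"angular":[-44,0,0]},{"grip":1,"offset":[0,-44,-44],"angular":[-45,0,0]}]'
python3 - <<'E'
from h import *
plan([.5775,-.2265,.29],2.6,0,True)
for n in ["scene"]:
    s=vision.snapshot(n); cv2.imwrite(f"pics/{n}10.png",s["pixels"][:,:,::-1])
a=cv2.imread("pics/scene10.png")[100:300,310:510]; cv2.imwrite("pics/c13.png",cv2.resize(a,None,fx=3,fy=3,interpolation=cv2.INTER_CUBIC))
E
```

```text
t: 20.6
tcp_pos: [0.5467, 0.2272, 0.2467]
tool_rot: [0.688, 0.726, -0.0, -0.0]
force: [-0.4, -0.5, -2.7]
finger_gap: 0.173
t 20.6 tcp [0.5467 0.2272 0.2467] F [-0.4  -0.45 -2.68] gap 0.173 off [-454.7    6.4  -24.6] ang [-0.05  0.    0.48]
```

View pics/c13.png

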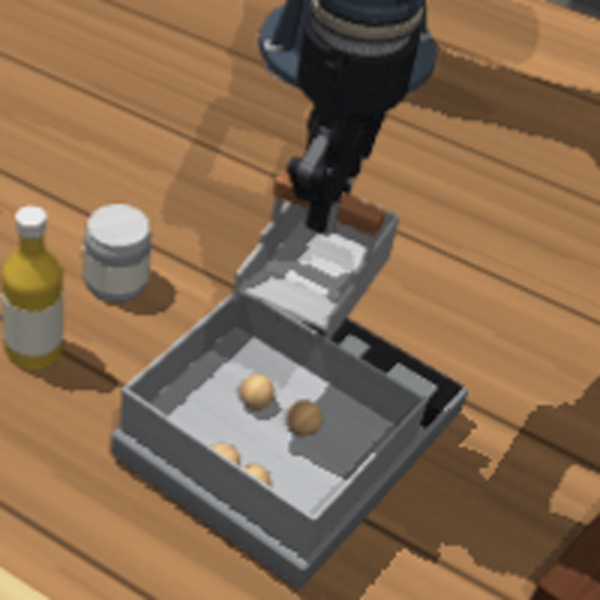

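```bash
python3 -m crank '[{"grip":1,"offset":[-5,0,-12],"angular":[0,0,0]},{"grip":1,"offset":[-18,0,-24],"angular":[0,0,0]},{"grip":1,"offset":[-40,0,-28],"angular":[0,0,0]},{"grip":1,"offset":[-66,0,-28],"angular":[0,0,0]},{"grip":1,"offset":[-94,1,-28],"angular":[0,0,0]},{"grip":1,"offset":[-122,2,-28],"angular":[0,0,0]},{"grip":1,"offset":[-150,2,-28],"angular":[0,0,0]},{"grip":1,"offset":[-178,2,-28],"angular":[0,0,0]},{"grip":1,"offset":[-206,3,-28],"angular":[0,0,0]},{"grip":1,"offset":[-234,3,-28],"angular":[0,0,0]}]'
python3 -m crank '[{"grip":1,"offset":[-28,0,0],"angular":[0,0,0]},{"grip":1,"offset":[-56,0,0],"angular":[0,0,0]},{"grip":1,"offset":[-84,1,0],"angular":[0,0,0]},{"grip":1,"offset":[-112,1,0],"angular":[0,0,0]},{"grip":1,"offset":[-140,2,0],"angular":[0,0,0]},{"grip":1,"offset":[-168,2,0],"angular":[0,0,0]},{"grip":1,"offset":[-192,3,0],"angular":[0,0,0]},{"grip":1,"offset":[-210,3,0],"angular":[0,0,0]},{"grip":1,"offset":[-220,3,0],"angular":[0,0,0]},{"grip":1,"offset":[-223,3,0],"angular":[0,0,0]}]'
python3 - <<'E'
from h import *
plan([.5775,-.228,.0723],2.6,0)
E
```

```text
t: 21.65
tcp_pos: [0.5651, -0.0091, 0.2746]
tool_rot: [0.689, 0.725, 0.0, 0.0]
force: [-0.9, 0.9, -1.5]
finger_gap: 0.174
t: 22.65
tcp_pos: [0.579, -0.2303, 0.2738]
tool_rot: [0.689, 0.725, 0.0, -0.0]
force: [0.2, 0.6, -2.1]
finger_gap: 0.173
t 22.65 tcp [ 0.579  -0.2303  0.2738] F [ 0.24  0.63 -2.08] gap 0.173 off [  2.4  -1.4 201.5] ang [-0.   -0.01  0.35]
```

```bash
python3 -m crank '[{"grip":1,"offset":[0,-1,10],"angular":[0,0,0]},{"grip":1,"offset":[0,-1,30],"angular":[0,0,0]},{"grip":1,"offset":[0,-1,55],"angular":[0,0,0]},{"grip":1,"offset":[0,-1,80],"angular":[0,0,0]},{"grip":1,"offset":[0,-1,105],"angular":[0,0,0]},{"grip":1,"offset":[0,-1,130],"angular":[0,0,0]},{"grip":1,"offset":[0,-1,155],"angular":[0,0,0]},{"grip":1,"offset":[0,-1,175],"angular":[0,0,0]},{"grip":1,"offset":[0,-1,186],"angular":[0,0,0]},{"grip":1,"offset":[0,-1,190],"angular":[0,0,0]}]'
python3 -m crank '[{"grip":1,"offset":[0,0,3],"angular":[0,0,0]},{"grip":1,"offset":[0,0,6],"angular":[0,0,0]},{"grip":1,"offset":[0,0,8],"angular":[0,0,0]},{"grip":1,"offset":[0,0,10],"angular":[0,0,0]},{"grip":1,"offset":[0,0,10],"angular":[0,0,0]},{"grip":1,"offset":[0,0,10],"angular":[0,0,0]}]'
```

```text
t: 23.65
tcp_pos: [0.5773, -0.2274, 0.0823]
tool_rot: [0.688, 0.726, -0.0, -0.002]
force: [0.2, -0.3, -2.4]
finger_gap: 0.17
t: 24.25
tcp_pos: [0.5781, -0.2291, 0.074]
tool_rot: [0.688, 0.726, 0.0, 0.0]
force: [-0.0, 0.6, -2.0]
finger_gap: 0.173
```

```bash
python3 -m crank '[{"grip":1,"offset":[0,0,1],"angular":[0,0,0]},{"grip":1,"offset":[0,0,2],"angular":[0,0,0]},{"grip":1,"offset":[0,0,2],"angular":[0,0,0]},{"grip":1,"offset":[0,0,2],"angular":[0,0,0]}]'
```

```text
t: 24.65
tcp_pos: [0.5782, -0.2291, 0.0724]
tool_rot: [0.688, 0.726, 0.0, 0.0]
force: [-1.4, 0.6, 4.0]
finger_gap: 0.172
```

The wrist force has changed to +4 N upward, so the scoop is standing on the board. Opening.

```bash
python3 -m crank '[{"grip":0.8,"offset":[0,0,0],"angular":[0,0,0]},{"grip":0.75,"offset":[0,0,0],"angular":[0,0,0]},{"grip":0.65,"offset":[0,0,0],"angular":[0,0,0]},{"grip":0.5,"offset":[0,0,0],"angular":[0,0,0]},{"grip":0.3,"offset":[0,0,0],"angular":[0,0,0]},{"grip":0.3,"offset":[0,0,0],"angular":[0,0,0]}]' 25
python3 -m crank '[{"grip":0.3,"offset":[0,0,-10],"angular":[0,0,0]},{"grip":0.3,"offset":[0,0,-30],"angular":[0,0,0]},{"grip":0.3,"offset":[0,0,-60],"angular":[0,0,0]},{"grip":0.3,"offset":[0,0,-95],"angular":[0,0,0]},{"grip":0.3,"offset":[0,0,-130],"angular":[0,0,0]},{"grip":0.3,"offset":[0,0,-165],"angular":[0,0,0]},{"grip":0.3,"offset":[0,0,-190],"angular":[0,0,0]},{"grip":0.3,"offset":[0,0,-200],"angular":[0,0,0]},{"grip":0.3,"offset":[0,0,-200],"angular":[0,0,0]},{"grip":0.3,"offset":[0,0,-200],"angular":[0,0,0]}]'
python3 - <<'E'
from h import *
for n in ["scene","wrist"]:
    s=vision.snapshot(n); cv2.imwrite(f"pics/{n}11.png",s["pixels"][:,:,::-1])
E
```

```text
t: 25.25
tcp_pos: [0.5781, -0.2289, 0.0717]
tool_rot: [0.688, 0.726, -0.0, -0.0]
force: [-0.1, -0.5, 0.7]
finger_gap: 0.701
t: 26.25
tcp_pos: [0.5773, -0.2285, 0.2707]
tool_rot: [0.688, 0.726, -0.0, -0.001]
force: [-0.3, -0.2, -0.5]
finger_gap: 0.697
```

View pics/wrist11.png

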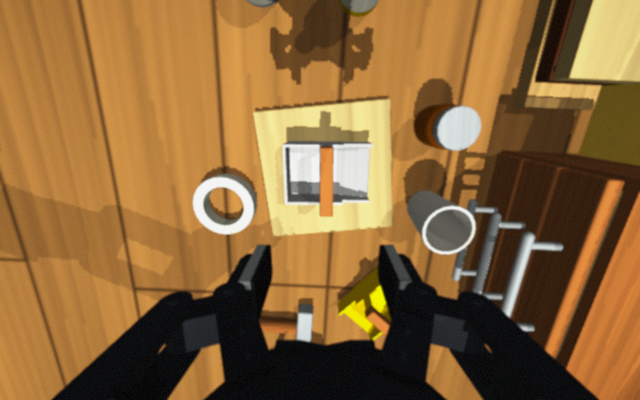

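View pics/scene11.png

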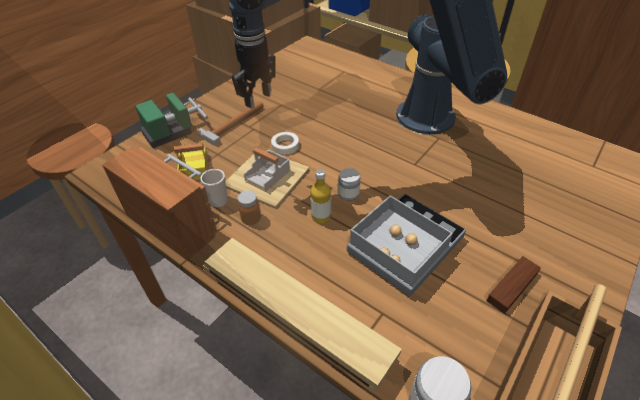

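```bash
python3 - <<'E'
from h import *
for n in ["top"]:
    s=vision.snapshot(n); cv2.imwrite(f"pics/{n}12.png",s["pixels"][:,:,::-1])
E
```

```text
(no output)
```

View pics/top12.png

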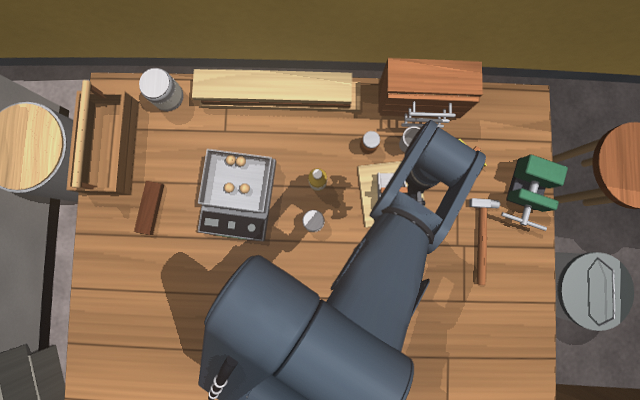

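The top view shows four beads in the pan, at (230,160), (241,160), (229,188) and (244,188). The keys are up and the bystanders are in place. Handing in.

```bash
python3 -c "
from station import manip
print(manip.sense()['t'],manip.sense()['force']);manip.sign_off()"
```

```text
26.4 [-0.90562176  0.73875078  0.32577899]
the job is handed in; nothing more can be done
```

The job is done and handed in at 26.4 s of the 72 s allowed; the sign-off gave no verdict.

- **Keys:** I pressed the long key to its stop (14.5 N at z = 0.043 m), then the round key to its stop (16 N at z = 0.043 m). I lifted clear over the square key between them and never touched it.
- **Pouring:** I gripped the scoop by its bar, carried it over the pan and tipped it to 45°. I held it there for over a second with all four beads in the pan. The projected lip and rear wall corners matched the picture, so the scoop had not slipped in the grip.
- **Setting down:** I levelled the scoop and set it on its board, with the bar about 8 mm from the board's middle. I released it after the wrist force showed it was standing on the board.

In the last pictures, four beads lie in the pan, the scoop stands level on the board, the keys look up, and the gripper is about 20 cm clear. The bystanders look unmoved, except that the arm partly hid the mug in the top view; I judged it from the scene and wrist views. I did not measure the final scoop tilt, key heights or bystander positions numerically. No check failed or disagreed.

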